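Slide a coated test panel off the granite plate and stack it

ROBOT

A 6-joint arm with a two-finger parallel gripper is mounted at the origin on the work surface. World frame = base frame: x ahead of the robot, y to its left, z up, the work surface at z = 0. Lengths are in m, angles in degrees, forces in N, time in s.
With the tool pointing down it reaches from about 0.4 to 0.825 m from the base axis. Payload 7 kg.
Tool frame: the origin (TCP) lies midway between the tips of the shut fingers; the grasp point (between the pads) lies 19 mm behind it; z points along the fingers, y is the line along which they close (so a half turn about z gives the same grasp; the last joint's range is limited). The gripper opens to 88 mm and grips with 3 to 60 N. Pads are 19 mm wide; open, the fingers measure 130 mm over their backs; the gripper's body (78 mm by 193 mm) begins 47 mm behind the grasp point.
Start: joints at [80.506, 20.546, 0.682, 0, -70.136, -16.507], TCP at [0.296, 0.607, 0.227] pointing down, gripper open.
Joint ranges: [-176.03, 176.03], [-82.01, 121.73], [-58.28, 71.71], [-173.87, 95.51], [-174.79, -0.11], [-173.66, 173.66]. Speed limits (degrees/s): [136.94, 136.94, 172.46, 180, 180, 180].

INTERFACE

Orientations are given as [roll, pitch, yaw] about the fixed x, y, z axes, in that order (R = Rz(yaw) Ry(pitch) Rx(roll)).
In Python, from plant import ctrl, viewer, close_job gives the robot as it stands. The module is installed in compiled form; this text tells all that it offers.
- The arm moves only by the tool step_arm, never from a script. Its argument "moves" is a list that holds one entry, the list of rows, each a list of 5 numbers: the shift along the world's x, y, z in cm, then the turn about the world's z in rad, then the finger opening in cm, from 0 to 8.76. In form: [[[tx, ty, tz, twist, grip], ...]]. A call has 1 to 10 rows; each row shifts and turns the commanded pose from where the row before left it; what a row does not reach is not made up. A row lasts 1/10 s, in which the tool goes at most 50 mm and 8.59 degrees, less where a joint would pass 70% of its speed; a pose out of reach is approached as far as the arm can. A call with a gripper value outside its range is refused whole. The fingers move at their own pace and stop on an object; the grip force is fixed at half the most. Time passes only in rows, so rows that do not move let the fingers close. It gives the time, the measured TCP pose, the force, the opening and the grip force at its end, in the units of the state.
- ctrl.get_obs(): the state, without advancing time (a new reading comes with each control period).
- viewer.snapshot(name): name is "side" or "top" or "wrist"; returns (picture, depth): 480x640x3 uint8, blue, green, red; 480x640 float32, m along the optical axis (not along the pixel's ray), 0 where there is no reading.
- viewer.camera_info(name): a dict with "camera_matrix" (3x3 intrinsics, pixels), "k1" (the pictures are not rectified: a ray, as slopes to the right and down, at radius r is drawn at 1 + k1 r^2 times it, then the intrinsics apply), "eye" and "orientation" of the camera in the world. Camera axes: x right, y down, z forward; pixel columns grow to the right and rows downward; lengths in m; the calibration is good to about 2 mm. A picture is of the moment at which its call begins: read the wrist's pose just before it. camera_info takes no time and is no camera call; for the wrist camera it gives the pose at the moment of the call.
- close_job(): hands the job in; it is judged then, once.
The state is a dict: "clock": time; "joint_pos": joint angles; "qvel": joint speeds; "tau": joint torques, N m; "tool_pos": TCP position; "orientation": TCP orientation; "force": force on the tool from outside, world axes, zero at the start; "moment": the same for the moment, N m; "opening": finger opening in m; "gripper_force": force on a finger pad.
Only numpy, scipy, OpenCV 4.12 (cv2) and the standard library are available. Lean on these libraries where they do the work, as an engineer would, in place of code of your own. Each camera call takes 0.05 s, during which the arm holds its last target. There are 200 camera calls.

TASK

The thin coated steel panel lying on the granite surface plate has been measured and belongs on the pile of finished panels beside it. It is too thin to pick up off the flat stone, so slide it until one end sticks out well past the edge of the granite and can be gripped there, then lay it on the two spacer bars on top of the pile, squarely in line with the panel beneath, lowering it all the way down before letting go. Keep the pile as it stands and leave the gauge, the bottle and the wipes carton where they are.

Things in the scene. Friction and masses are not known exactly. Their poses are not given: they have to be found in the camera images.
- granite: Grey granite surface plate, 200 mm (its x) by 300 mm (its y), 50 mm thick, on 10 mm rubber feet, so that its polished top is 60 mm above the bench. Does not move. Origin: centre of the underside of the feet, at bench height; x runs along the 200 mm side, y along the 300 mm side, z up.
- panel: The panel to move: smooth off-white coated steel plate, 60 mm (its x) by 150 mm (its y) by 3 mm, about 0.21 kg, a dark 6 mm hole near each end. It starts flat on the granite, wholly on it, roughly along the granite's long side, and slides easily there (friction about 0.3) when pushed at its end. Origin: centre of its underside; y is the long axis, z up. Both ends alike. Grip it across its 60 mm width.
- panel_end_a (a point): Middle of the short end of the panel at its +y side, at mid thickness.
- panel_end_b (a point): Middle of the short end of the panel at its -y side, at mid thickness.
- pile1: Bottom panel of the pile, lying on the bench. Same size and look as the panel. The pile is three such panels, each with two loose black rubber spacer bars lying across it, all square above one another. Origin: centre of its underside; y is the long axis.
- pile3: Top panel of the pile, same size and look: 60 mm (its x) by 150 mm (its y) by 3 mm. Origin: centre of its underside, 36 mm above the bench; y is the long axis. The moved panel goes above it, on its two bars, either way round: its underside then lies 18 mm above this origin, 54 mm above the bench.
- bar3a: One of the two loose spacer bars on the top panel of the pile: black rubber, 44 mm (its x, across the panel) by 15 mm (its y) by 15 mm high, about 50 mm from the panel's middle towards its +y end; its ends stand 8 mm inside the panel's long sides. Origin: centre of its underside, 39 mm above the bench.
- bar3b: The other spacer bar on the top panel of the pile, the same but about 50 mm from the panel's middle towards its -y end.
- gauge: Bystander: grey hand-held coating thickness gauge, 68 by 145 by 26 mm, lying on the bench beyond the work. Origin: centre of the underside.
- bottle: Bystander: white plastic solvent bottle with a blue cap, 68 mm across, 170 mm high, standing to one side. Origin: centre of the underside.
- wipes: Bystander: cardboard carton of wipes, 180 by 100 by 70 mm (about 95 mm high with the protruding wipe), standing to the other side. Origin: centre of the underside.
Mind the look-alikes: they are no part of the job. Leave any pink or turquoise look-alike of the panel alone.

How it is judged:
By the outcome, as a careful person would: the job done as asked, in the order asked, and still so for the second after the job is handed in, with the robot touching nothing.
It also fails if it takes over 54 s, if anything falls off the work surface, if the arm or the gripper's body presses on something with over 40 N, if the wrist force passes 120 N, or if a joint passes its speed limit or range.

## Working session

There is one attempt and no reset: what is moved stays moved. The work goes in short steps, Python scripts to look and compute and a tool call to move; the robot and the scene stay as the last step left them, time stands still between calls to the robot, and variables do not carry over. Pictures are saved under pics/ and viewed, at most 10 in all, crops included, and the job is handed in when it is done.

Besides the shell and the picture viewer there is one more tool, called after "Emit:" as name([rows], argument=value, ...), one row to a line, values as JSON. step_arm: Moves the arm, as the interface text tells. Its arguments: {"type":"object","properties":{"moves":{"type":"array","items":{"type":"array","items":{"type":"array","items":{"type":"number"}}}}},"required":["moves"]}

```bash
mkdir -p pics; cat > h.py <<'E'
import numpy as np, cv2
from plant import ctrl, viewer
from scipy.spatial.transform import Rotation as R
def rot(o):
    o=np.array(o,float)
    return o if o.shape==(3,3) else R.from_euler('xyz',o,degrees=True).as_matrix()
def snap(name):
    info=viewer.camera_info(name); im,d=viewer.snapshot(name); return im,d,info
def slopes(px,info):
    K=np.array(info["camera_matrix"]); px=np.atleast_2d(px).astype(float)
    s=(px-K[:2,2])/[K[0,0],K[1,1]]; u=s.copy()
    for _ in range(20): u=s/(1+info["k1"]*(u**2).sum(1,keepdims=True))
    return u
def onplane(px,z,info):
    u=slopes(px,info); r=np.c_[u,np.ones(len(u))]@rot(info["orientation"]).T
    e=np.array(info["eye"]); return e+r*((z-e[2])/r[:,2])[:,None]
def bydepth(px,d,info):
    u=slopes(px,info); r=np.c_[u,np.ones(len(u))]
    p=np.atleast_2d(px).astype(int); z=d[p[:,1],p[:,0]]
    return np.array(info["eye"])+(r*z[:,None])@rot(info["orientation"]).T
E
python3 - <<'E'
from h import *
for n in("top","side"):
    im,d,i=snap(n); cv2.imwrite(f"pics/{n}1.png",im); np.save(f"{n}d.npy",d); print(n,i)
o=ctrl.get_obs(); print(o)
E
```

```text
top {'camera_matrix': array([[597.84802145,   0.        , 325.3705541 ],
       [  0.        , 597.84802145, 241.08536904],
       [  0.        ,   0.        ,   1.        ]]), 'k1': -0.0004376227722984628, 'eye': array([ 0.35289436, -0.00849694,  1.49752568]), 'orientation': array([-171.35913863,   -0.18412955,  -90.6231216 ])}
side {'camera_matrix': array([[543.04273248,   0.        , 310.63962817],
       [  0.        , 543.04273248, 243.20240901],
       [  0.        ,   0.        ,   1.        ]]), 'k1': -0.12347818042355965, 'eye': array([-0.23220054, -0.82502315,  1.17904615]), 'orientation': array([-133.81314106,   -0.56390962,  -43.22498789])}
{'clock': 0.1, 'joint_pos': array([ 8.05062910e+01,  2.05867081e+01,  6.39674060e-01, -1.60668412e-02,
       -7.01364771e+01, -1.65087143e+01]), 'qvel': array([ 0.061533  , -0.13943181,  0.11143563,  0.01173259,  0.12481676,
       -0.00022807]), 'tau': array([-1.90926177e-03, -5.84163237e+01,  2.93749845e+01,  7.01553315e+00,
        1.01293274e-02, -4.93207472e-05]), 'tool_pos': array([0.29575017, 0.60627876, 0.22573361]), 'orientation': array([ 1.79915639e+02, -9.25043406e-03, -2.60078868e+01]), 'force': array([-0.15032419,  0.14564443, -0.45662473]), 'moment': array([-0.00688745,  0.07037715,  0.04123085]), 'gripper_force': 0.0, 'opening': 0.08747788377620026}
```

View pics/top1.png

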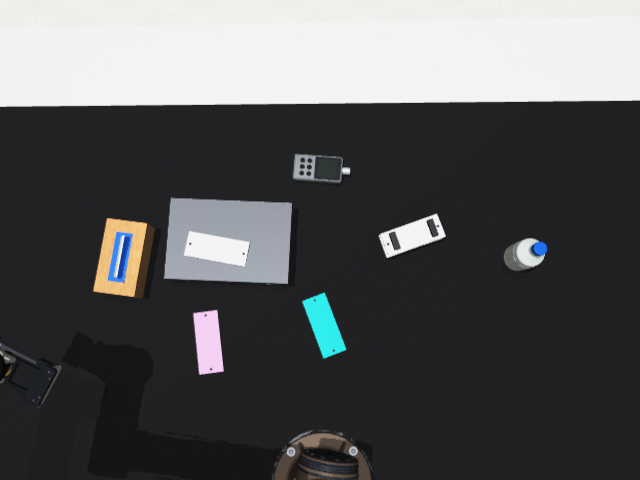

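View pics/side1.png

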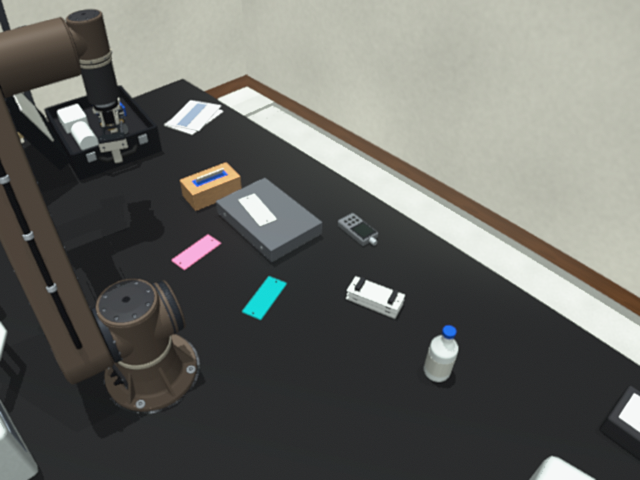

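The top view shows three candidates for the panel:
- Off-white at (217,249), lying on the granite (229,241).
- Pink at (208,342), on the bench.
- Turquoise at (324,325), on the bench.

The off-white one on the granite fits the description. The pile is at (412,236) with two black bars, the gauge at (318,169), the bottle at (525,253) and the carton at (124,258). The side view agrees: panel (257,210), pile (376,297). Next I'll measure and take a confirming crop.

```bash
cat > m.py <<'E'
from h import *
def rect(mask,z,info,name):
    c=max(cv2.findContours(mask,cv2.RETR_EXTERNAL,cv2.CHAIN_APPROX_NONE)[0],key=cv2.contourArea)
    w=onplane(c[:,0,:],z,info)[:,:2]
    (cx,cy),(a,b),t=cv2.minAreaRect((w*1000).astype(np.float32))
    if a>b: t+=90; a,b=b,a   # t: direction of short side
    yaw=(t+90)%180-90
    print(name,"c",round(cx,1),round(cy,1),"size",round(a,1),round(b,1),"x-axis yaw",round(yaw,2)); return cx,cy,yaw
E
python3 - <<'E'
from m import *
im=cv2.imread("pics/top1.png"); d=np.load("topd.npy")
i=viewer.camera_info("top")
hsv=cv2.cvtColor(im,cv2.COLOR_BGR2HSV)
white=((hsv[...,2]>190)&(hsv[...,1]<25)).astype(np.uint8)*255
def box(m,x0,y0,x1,y1):
    o=np.zeros_like(m); o[y0:y1,x0:x1]=m[y0:y1,x0:x1]; return o
rect(box(white,175,225,260,275),.063,i,"panel")
k=np.ones((5,5),np.uint8)
rect(box(white,370,205,455,265),.039,i,"pile3(white)")
blk=box((hsv[...,2]<60).astype(np.uint8)*255,385,220,440,252)
for c in cv2.findContours(blk,cv2.RETR_LIST,cv2.CHAIN_APPROX_NONE)[0]:
    if 40<cv2.contourArea(c)<400:
        w=onplane(c[:,0,:],.054,i)[:,:2]*1000; print("bar?",cv2.minAreaRect(w.astype(np.float32)))
g=box(((hsv[...,2]>70)&(hsv[...,2]<255)).astype(np.uint8)*255,155,190,300,290)
rect(g,.060,i,"granite")
cr=cv2.resize(im[190:295,150:460],None,fx=2.5,fy=2.5,interpolation=cv2.INTER_CUBIC); cv2.imwrite("pics/crop1.png",cr)
print(bydepth([[217,249],[260,270],[412,236]],d,i), viewer.camera_info("wrist"))
E
```

```text
panel c 556.0 248.9 size 63.1 151.2 x-axis yaw -10.98
pile3(white) c 586.9 -229.1 size 60.6 155.5 x-axis yaw 19.3
bar? ((558.84375, -253.74949645996094), (78.82884216308594, 27.12981605529785), 89.401611328125)
bar? ((610.2257080078125, -199.086669921875), (74.11370086669922, 24.914894104003906), 89.41175842285156)
granite c 575.6 221.3 size 203.6 300.3 x-axis yaw -3.13
[[ 0.55425473  0.24716029  0.06244727]
 [ 0.50215606  0.14285386  0.06178518]
 [ 0.58511119 -0.23001026  0.03809469]] {'camera_matrix': array([[372.26756562,   0.        , 321.34011687],
       [  0.        , 372.26756562, 236.02500349],
       [  0.        ,   0.        ,   1.        ]]), 'k1': -0.06612700113308906, 'eye': array([0.35617966, 0.57853566, 0.38499261]), 'orientation': array([ 1.65608608e+02, -6.41346365e-02, -1.16018328e+02])}
```

View pics/crop1.png

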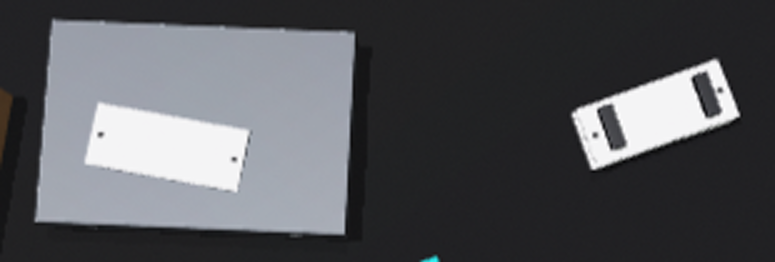

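The crop confirms it: the plain off-white panel with two dark holes lies on the granite, at crop (168,146). The pile with its two black bars is at (655,112). I'll push the panel from its +y end (left in the image) towards −y, with two fingers slightly open.

Emit:
step_arm([
  [[2.8,-2.5,0,-0.131,3],[2.8,-2.5,0,-0.131,3],[2.8,-2.5,0,-0.131,3],[2.8,-2.5,0,-0.131,3],[2.8,-2.5,0,-0.131,3],[2.8,-2.5,0,-0.131,3],[2.8,-2.5,0,-0.131,3],[2.8,-2.5,0,-0.131,3],[2.8,-2.5,0,-0.131,3],[2.8,-2.5,0,-0.131,3]],
])

```text
clock: 1.1
tool_pos: [0.5767, 0.3554, 0.2262]
orientation: [180.0, -0.0, -101.4]
force: [1.5, -0.0, 0.8]
opening: 0.03
gripper_force: 0.0
```

```bash
python3 - <<'E'
from m import *
im,d,i=snap("wrist"); cv2.imwrite("pics/w1.png",im)
hsv=cv2.cvtColor(im,cv2.COLOR_BGR2HSV)
white=((hsv[...,2]>190)&(hsv[...,1]<25)).astype(np.uint8)*255
rect(white,.063,i,"panel"); print(i["eye"],i["orientation"])
o=ctrl.get_obs(); print(o["tool_pos"],o["clock"])
E
```

```text
panel c 558.8 254.3 size 62.4 144.1 x-axis yaw -11.4
[0.56438749 0.29149816 0.38544099] [ 1.65636884e+02 -5.85012375e-02  1.68622754e+02]
[0.57991959 0.35180058 0.22584192] 1.15
```

View pics/w1.png

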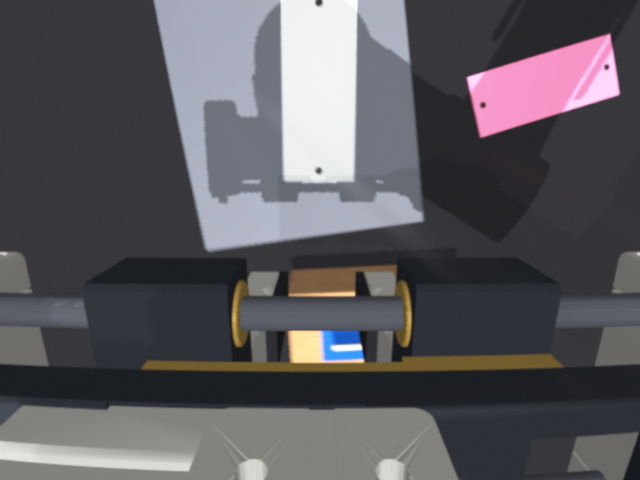

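The wrist view shows the panel's near end at y≈181 px, x 282–356, in line with the fingers (265 and 380). The granite's edge is just behind it at y≈235. I'll descend behind that end.

Emit:
step_arm([
  [[0,0,-3,0,3],[0,0,-3,0,3],[0,0,-3,0,3],[0,0,-3,0,3],[0,0,-2,0,3],[0,0,-1,0,3],[0,0,-0.5,0,3],[0,0,0,0,3],[0,0,0,0,3]],
])

```text
clock: 2.05
tool_pos: [0.5765, 0.3572, 0.0727]
orientation: [-179.9, 0.1, -101.0]
force: [-0.1, 0.2, -0.5]
opening: 0.0301
gripper_force: 0.0
```

Emit:
step_arm([
  [[0,0,-0.5,0,3],[0,0,-0.4,0,3],[0,0,-0.2,0,3],[0,0,0,0,3],[0,0,0,0,3]],
])

```text
clock: 2.55
tool_pos: [0.5759, 0.3567, 0.0606]
orientation: [-180.0, 0.0, -101.1]
force: [-0.4, 0.4, -0.7]
opening: 0.0301
gripper_force: 0.0
```

Emit:
step_arm([
  [[-0.2,-0.98,0,0,3],[-0.2,-0.98,0,0,3],[-0.2,-0.98,0,0,3],[-0.3,-1.47,0,0,3],[-0.3,-1.47,0,0,3],[-0.3,-1.47,0,0,3],[-0.3,-1.47,0,0,3],[-0.3,-1.47,0,0,3],[-0.3,-1.47,0,0,3],[-0.2,-0.98,0,0,3]],
])

```text
clock: 3.55
tool_pos: [0.5496, 0.2277, 0.0606]
orientation: [180.0, -0.0, -101.1]
force: [0.1, 1.0, 0.5]
opening: 0.0298
gripper_force: 0.4
```

Emit:
step_arm([
  [[-0.2,-0.98,0,0,3],[-0.1,-0.49,0,0,3],[0,0,0,0,3],[0,0,0,0,3]],
])

```text
clock: 3.95
tool_pos: [0.547, 0.2146, 0.0605]
orientation: [180.0, -0.0, -101.1]
force: [-0.3, -0.0, 0.5]
opening: 0.0297
gripper_force: 0.0
```

```bash
cat > look.py <<'E'
from m import *
im,d,i=snap("wrist")
hsv=cv2.cvtColor(im,cv2.COLOR_BGR2HSV)
white=((hsv[...,2]>170)&(hsv[...,1]<25)).astype(np.uint8)*255; white[240:]=0
rect(white,.063,i,"panel wrist"); cv2.imwrite("pics/w2.png",im)
im,d,i=snap("top"); cv2.imwrite("pics/t2.png",im)
hsv=cv2.cvtColor(im,cv2.COLOR_BGR2HSV)
white=((hsv[...,2]>190)&(hsv[...,1]<25)).astype(np.uint8)*255; white[:150]=0; white[:,375:]=0;white[300:]=0;white[:,:165]=0
rect(white,.063,i,"panel top visible")
print(ctrl.get_obs()["tool_pos"])
E
python3 look.py
```

```text
panel wrist c 536.0 144.3 size 60.9 95.0 x-axis yaw -11.08
panel top visible c 527.8 115.1 size 61.8 123.4 x-axis yaw -10.74
[0.54696014 0.21485179 0.06042803]
```

View pics/w2.png

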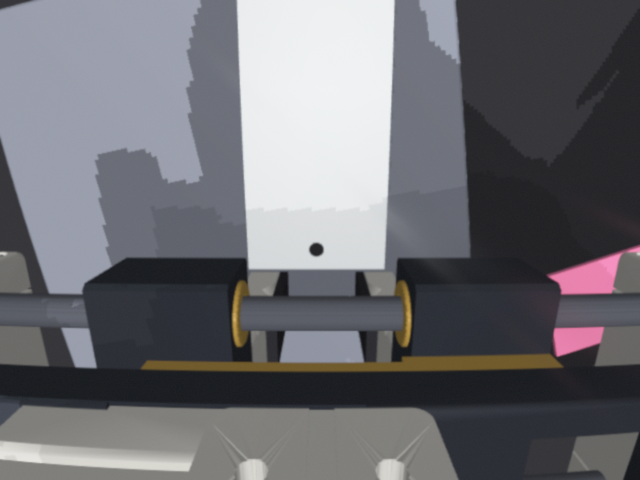

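The wrist view shows both fingers bearing squarely on the panel end (y≈268 px, x 247–385). The overhang is about 20 mm so far, so I'll push about 42 mm more.

Emit:
step_arm([
  [[-0.13,-0.65,0,0,3],[-0.2,-0.98,0,0,3],[-0.2,-0.98,0,0,3],[-0.16,-0.8,0,0,3],[-0.1,-0.5,0,0,3],[-0.04,-0.2,0,0,3],[0,0,0,0,3],[0.1,0.5,0,0,3],[0.2,1,0.5,0,3],[0,0,4,0,8]],
])

```text
clock: 5.05
tool_pos: [0.5395, 0.1885, 0.1021]
orientation: [179.7, -0.3, -101.0]
force: [0.3, 0.2, -0.0]
opening: 0.0342
gripper_force: 0.0
```

Emit:
step_arm([
  [[0,0,4,0,8.5],[0.5,2,4,0,8.5],[0.5,2.4,4,0,8.5],[0.5,2.4,4,0,8.5],[0.5,2.4,0,0,8.5],[0,0,0,0,8.5],[0,0,0,0,8.5]],
])

```text
clock: 5.75
tool_pos: [0.5612, 0.2814, 0.2651]
orientation: [180.0, -0.0, -101.0]
force: [-0.4, -0.3, -0.1]
opening: 0.0836
gripper_force: 0.0
```

```bash
python3 - <<'E'
from m import *
im,d,i=snap("top"); cv2.imwrite("pics/t3.png",cv2.resize(im[180:310,100:360],None,fx=3,fy=3))
hsv=cv2.cvtColor(im,cv2.COLOR_BGR2HSV)
w=((hsv[...,2]>190)&(hsv[...,1]<25)).astype(np.uint8)*255; w[:150]=0; w[:,375:]=0;w[300:]=0;w[:,:165]=0
rect(w,.063,i,"panel top")
im,d,i=snap("wrist"); cv2.imwrite("pics/w3.png",im)
hsv=cv2.cvtColor(im,cv2.COLOR_BGR2HSV)
w=((hsv[...,2]>180)&(hsv[...,1]<25)).astype(np.uint8)*255; w[240:]=0
rect(w,.063,i,"panel wrist"); o=ctrl.get_obs(); print(o["tool_pos"],o["orientation"],o["clock"])
E
```

```text
panel top c 522.8 86.9 size 62.7 148.8 x-axis yaw -12.06
panel wrist c 520.5 132.1 size 69.0 92.3 x-axis yaw 79.12
[0.56116984 0.28025842 0.26493407] [ 1.79950410e+02 -6.89292685e-02 -1.01044350e+02] 5.85
```

View pics/t3.png

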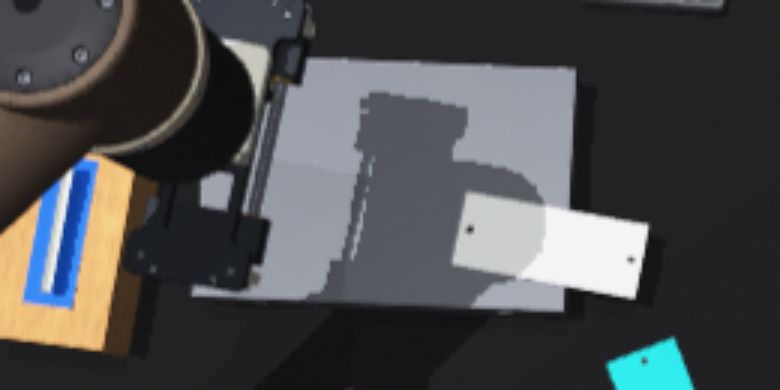

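View pics/w3.png

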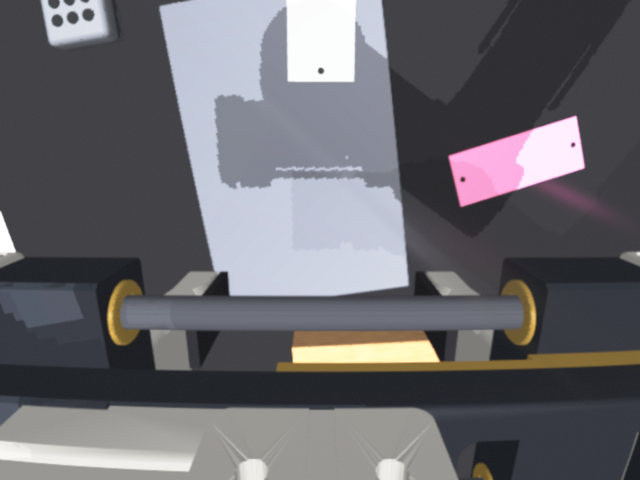

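The panel now sticks out about 58 mm past the granite's right edge: in the crop the end is at (642,262) and the edge at (570,250). Its centre is near (523, 87) mm, still over the stone. I'll move over it and check laterally with the wrist camera.

Emit:
step_arm([
  [[-0.76,-3.75,-1,0,8.7],[-0.76,-3.75,-2,0,8.7],[-0.76,-3.75,-2,0,8.7],[-0.76,-3.75,-1,0,8.7],[0,0,0,0,8.7],[0,0,0,0,8.7],[0,0,0,0,8.7]],
])

```text
clock: 6.55
tool_pos: [0.5316, 0.1306, 0.2059]
orientation: [-180.0, 0.0, -101.1]
force: [0.0, 0.3, 0.2]
opening: 0.0867
gripper_force: 0.0
```

```bash
cat > wl.py <<'E'
from m import *
import sys
z=float(sys.argv[1]); o=ctrl.get_obs(); im,d,i=snap("wrist"); cv2.imwrite(f"pics/{sys.argv[2]}.png",im)
hsv=cv2.cvtColor(im,cv2.COLOR_BGR2HSV)
w=((hsv[...,2]>130)&(hsv[...,1]<22)).astype(np.uint8)*255; w[255:]=0
if z==.063:
    P=bydepth(np.argwhere(np.ones_like(w))[:,::-1],d,i).reshape(480,640,3)
    w[abs(P[...,2]-z)>.006]=0
w=cv2.morphologyEx(w,cv2.MORPH_OPEN,np.ones((5,5)))
c=rect(w,z,i,"rect")
t=np.array(o["tool_pos"])*1000; yaw=o["orientation"][2]; a=np.radians(c[2]); e=np.array([np.cos(a),np.sin(a)])
print("tool",t.round(1),round(yaw,2),"lateral tool-panel mm",((t[:2]-c[:2])@e).round(2),"along",((t[:2]-c[:2])@[-e[1],e[0]]).round(1),o["clock"])
E
python3 wl.py .063 w4
```

```text
rect c 517.4 88.7 size 75.7 144.3 x-axis yaw -11.2
tool [531.6 130.6 205.9] -101.07 lateral tool-panel mm 5.84 along 43.8 6.55
```

```bash
python3 - <<'E'
from m import *
im=cv2.imread("pics/w4.png"); i=viewer.camera_info("wrist")
g=im.astype(int)
for r in(60,120,160): print(r,[tuple(g[r,c]) for c in range(220,440,20)])
for t in(170,190,205):
    w=(g.min(2)>t).astype(np.uint8)*255; w[255:]=0; w=cv2.morphologyEx(w,cv2.MORPH_OPEN,np.ones((5,5)))
    rect(w,.063,i,str(t))
E
```

```text
60 [(np.int64(60), np.int64(57), np.int64(57)), (np.int64(60), np.int64(55), np.int64(57)), (np.int64(59), np.int64(57), np.int64(56)), (np.int64(43), np.int64(39), np.int64(39)), (np.int64(41), np.int64(37), np.int64(38)), (np.int64(42), np.int64(38), np.int64(39)), (np.int64(42), np.int64(39), np.int64(40)), (np.int64(41), np.int64(37), np.int64(37)), (np.int64(58), np.int64(54), np.int64(55)), (np.int64(252), np.int64(250), np.int64(25)), (np.int64(251), np.int64(249), np.int64(21))]
120 [(np.int64(42), np.int64(39), np.int64(39)), (np.int64(43), np.int64(40), np.int64(39)), (np.int64(44), np.int64(40), np.int64(41)), (np.int64(71), np.int64(69), np.int64(67)), (np.int64(242), np.int64(241), np.int64(239)), (np.int64(243), np.int64(241), np.int64(240)), (np.int64(242), np.int64(241), np.int64(239)), (np.int64(119), np.int64(116), np.int64(115)), (np.int64(43), np.int64(39), np.int64(40)), (np.int64(43), np.int64(39), np.int64(40)), (np.int64(44), np.int64(41), np.int64(42))]
160 [(np.int64(40), np.int64(39), np.int64(38)), (np.int64(42), np.int64(40), np.int64(40)), (np.int64(46), np.int64(42), np.int64(42)), (np.int64(89), np.int64(82), np.int64(80)), (np.int64(240), np.int64(238), np.int64(236)), (np.int64(240), np.int64(238), np.int64(236)), (np.int64(240), np.int64(239), np.int64(237)), (np.int64(141), np.int64(132), np.int64(128)), (np.int64(138), np.int64(128), np.int64(124)), (np.int64(42), np.int64(39), np.int64(39)), (np.int64(43), np.int64(40), np.int64(40))]
170 c 510.2 90.4 size 91.3 144.1 x-axis yaw -11.07
190 c 524.2 87.7 size 62.0 144.1 x-axis yaw -11.07
205 c 524.2 87.7 size 61.3 144.1 x-axis yaw -11.05
```

View pics/w4.png

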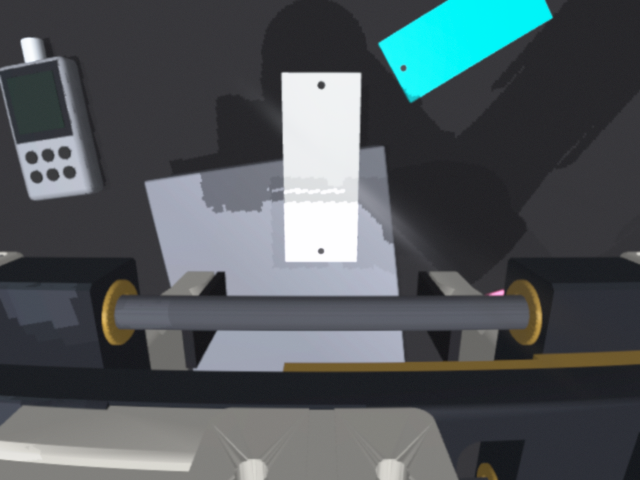

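The panel's far end is at (321,72) px and its near end at (321,262), centred between the fingers. The granite edge crosses it at about y=157. I'll compute the exact overhang and grip target, and measure the pile for later.

```bash
python3 - <<'E'
from m import *
i=viewer.camera_info("wrist")
print((onplane([[146,182],[384,147]],.060,i)*1000).round(1),(onplane([[283,72],[360,72],[285,262],[357,262]],.063,i)*1000).round(1))
E
```

```text
[[668.4  70.6  60. ]
 [471.1  81.2  60. ]] [[538.3  10.8  63. ]
 [480.7  22.   63. ]
 [569.2 159.6  63. ]
 [508.9 171.4  63. ]]
```

Emit:
step_arm([
  [[-0.7,-3.75,0,0,8.7],[-0.7,-3.75,0,0,8.7],[0,0,-3,0,8.7],[0,0,-4,0,8.7],[0,0,-4,0,8.7],[0,0,-2,0,8.7],[0,0,-1.5,0,8.7],[0,0,-0.8,0,8.7],[0,0,-0.4,0,8.7],[0,0,0,0,8.7]],
])

```text
clock: 7.6
tool_pos: [0.5174, 0.0559, 0.0485]
orientation: [180.0, -0.0, -101.0]
force: [0.3, -0.0, 0.3]
opening: 0.0868
gripper_force: 0.0
```

Emit:
step_arm([
  [[0,0,0,0,7],[0,0,0,0,6.2],[0,0,0,0,5.5],[0,0,0,0,5.5],[0,0,0,0,5.5],[0,0,0,0,5.5]],
])

```text
clock: 8.2
tool_pos: [0.5174, 0.0555, 0.0489]
orientation: [-180.0, 0.0, -101.1]
force: [-0.5, 0.1, 2.1]
opening: 0.0591
gripper_force: 30.0
```

Emit:
step_arm([
  [[0,0,0.3,0,5.5],[0,0,0.6,0,5.5],[0,0,1,0,5.5],[0,0,1.5,0,5.5],[0,0,2,0,5.5],[0,0,2,0,5.5],[0,0,2,0,5.5],[0,0,1.6,0,5.5],[0,0,0,0,5.5],[0,0,0,0,5.5]],
])

```text
clock: 9.2
tool_pos: [0.517, 0.0555, 0.1588]
orientation: [-180.0, 0.0, -101.1]
force: [-0.3, 0.1, -1.4]
opening: 0.0586
gripper_force: 30.0
```

```bash
python3 - <<'E'
from m import *
im,d,i=snap("wrist"); cv2.imwrite("pics/w5.png",im)
g=im.min(2); w=(g>190).astype(np.uint8)*255; w[255:]=0; w=cv2.morphologyEx(w,cv2.MORPH_OPEN,np.ones((5,5)))
c=max(cv2.findContours(w,cv2.RETR_EXTERNAL,cv2.CHAIN_APPROX_NONE)[0],key=cv2.contourArea)
p=cv2.boxPoints(cv2.minAreaRect(c)); print("px",p.round(0).tolist())
q=cv2.erode(w,np.ones((9,9))); yy,xx=np.nonzero(q); P=bydepth(np.c_[xx,yy],d,i)*1000
ok=abs(P[:,2]-150)<60; P=P[ok]; A=np.c_[P[:,:2],np.ones(len(P))]
s=np.linalg.lstsq(A,P[:,2],rcond=None)[0]; print("plane slope",s, "z at range",P[:,2].min(),P[:,2].max(), P[:,1].min(),P[:,1].max())
im,d,i=snap("side"); cv2.imwrite("pics/s2.png",im[120:360,150:470]) 
o=ctrl.get_obs(); print(o["tool_pos"],o["force"],o["moment"],o["opening"])
E
```

```text
px [[246.0, 208.0], [398.0, 208.0], [398.0, 254.0], [246.0, 254.0]]
plane slope [-5.03456728e-03 -2.20152258e-02  1.77698531e+02] z at range 172.13902840532137 176.73835225995 12.575620832871593 38.86659892666834
[0.5165413  0.05523375 0.15779629] [ 0.91970018 -0.17919946 -1.21437511] [-0.04048955 -0.00338236 -0.01223922] 0.05926391021065731
```

Emit:
step_arm([
  [[0.2,-1.2,0.5,0.035,5.5],[0.5,-2.4,1,0.065,5.5],[0.5,-2.6,1,0.07,5.5],[0.55,-2.7,1,0.07,5.5],[0.55,-2.7,1,0.07,5.5],[0.55,-2.7,0.5,0.07,5.5],[0.5,-2.6,0,0.07,5.5],[0.35,-1.8,0,0.05,5.5],[0.2,-0.9,0,0.031,5.5],[0,0,0,0,5.5]],
])

```text
clock: 10.3
tool_pos: [0.5557, -0.1417, 0.2071]
orientation: [179.9, 0.0, -70.7]
force: [-1.5, -0.0, -2.1]
opening: 0.059
gripper_force: 30.0
```

Emit:
step_arm([
  [[0,0,0,0,5.5],[0,0,0,0,5.5],[0,0,0,0,5.5]],
])

```text
clock: 10.6
tool_pos: [0.5561, -0.14, 0.2084]
orientation: [180.0, 0.0, -70.6]
force: [-0.7, 0.5, -1.2]
opening: 0.0589
gripper_force: 30.0
```

```bash
cat > pile.py <<'E'
from m import *
import sys
o=ctrl.get_obs(); im,d,i=snap("wrist"); cv2.imwrite(f"pics/{sys.argv[1]}.png",im)
t=np.array(o["tool_pos"])*1000; print("tool",t.round(1),o["orientation"].round(2),o["clock"],o["opening"])
w=(im.min(2)>185).astype(np.uint8)*255; w[255:]=0; w=cv2.morphologyEx(w,cv2.MORPH_OPEN,np.ones((3,3)))
cs=[c for c in cv2.findContours(w,cv2.RETR_EXTERNAL,cv2.CHAIN_APPROX_NONE)[0] if cv2.contourArea(c)>1000]
for c in cs: print("white px",cv2.boundingRect(c),cv2.contourArea(c)); 
held=max(cs,key=lambda c:c[:,0,1].max()); zt=t[2]/1000+.0126+.0015
e=held[:,0,:]; r0=e[:,1].min(); e=e[e[:,1]<r0+4]
pe=onplane([[e[:,0].min(),r0],[e[:,0].max(),r0]],zt,i)[:,:2]*1000; print("held end corners",pe.round(1))
mid=pe.mean(0); v=t[:2]-mid; dr=pe[1]-pe[0]; print("end->tool mm",np.hypot(*v).round(1),"held x-axis yaw",(np.degrees(np.arctan2(dr[1],dr[0]))%180).round(2))
for c in cs:
    if c is held: continue
    rect(cv2.drawContours(np.zeros_like(w),[c],-1,255,-1),.039,i,"pile3")
b=(im.max(2)<60).astype(np.uint8)*255
E
python3 pile.py w6
```

```text
tool [ 556.1 -140.   208.4] [ 1.7999e+02  1.0000e-02 -7.0610e+01] 10.6 0.05891217272488726
white px (246, 208, 153, 47) 6875.5
white px (282, 8, 76, 186) 13028.5
held end corners [[ 598.4 -167.2]
 [ 541.6 -187.2]]
end->tool mm 39.7 held x-axis yaw 19.37
pile3 c 590.2 -229.3 size 60.8 150.4 x-axis yaw 19.25
```

View pics/w6.png

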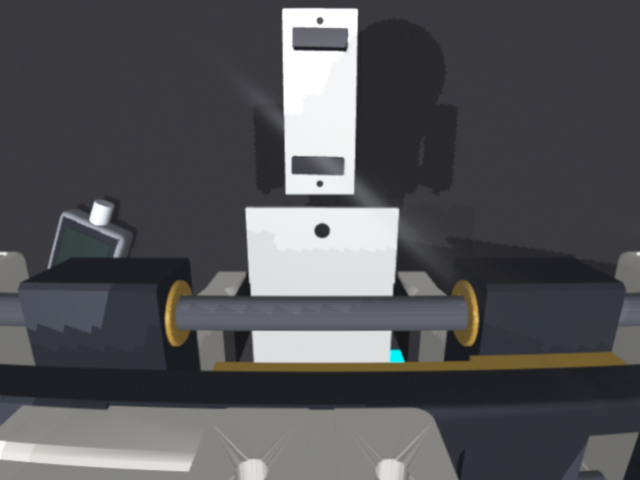

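The wrist view shows the pile top at x 282–358, y 8–194 px with both bars in place. The held panel's end is level at y=208, x 246–398, and its yaw (19.4°) matches the pile's (19.3°). I'll move over the pile and lower partway.

Emit:
step_arm([
  [[0.3,-0.9,0,0,5.5],[0.7,-1.9,0,0,5.5],[0.9,-2.3,0,0,5.5],[0.9,-2.4,0,0,5.5],[0.8,-2.3,-1,0,5.5],[0.6,-1.6,-2,0,5.5],[0.3,-0.9,-2.5,0,5.5],[0,0,-2.5,0,5.5],[0,0,-1.5,0,5.5],[0,0,-0.8,0,5.5]],
])

```text
clock: 11.65
tool_pos: [0.6004, -0.2638, 0.1036]
orientation: [179.9, 0.1, -70.7]
force: [0.6, -0.7, -1.0]
opening: 0.0587
gripper_force: 30.0
```

Emit:
step_arm([
  [[0,0,0,0,5.5],[0,0,0,0,5.5],[0,0,0,0,5.5]],
])

```text
clock: 11.95
tool_pos: [0.602, -0.2637, 0.1069]
orientation: [-179.9, -0.1, -70.6]
force: [0.1, 0.0, -1.7]
opening: 0.0589
gripper_force: 30.0
```

```bash
python3 - <<'E'
from m import *
o=ctrl.get_obs(); im,d,i=snap("wrist"); cv2.imwrite("pics/w7.png",im)
t=np.array(o["tool_pos"])*1000; print("tool",t.round(1),o["orientation"].round(2))
w=(im.min(2)>150).astype(np.uint8)*255; w[255:]=0
a=np.array([.944,.330]); 
for r in range(140,225,4):
    xs=np.nonzero(w[r,200:440])[0]+200
    print(r,(xs.min(),xs.max(),len(xs)) if len(xs) else None,end="; ")
print()
for c in cv2.findContours(w,cv2.RETR_EXTERNAL,cv2.CHAIN_APPROX_NONE)[0]:
    if cv2.contourArea(c)>150: print(cv2.boundingRect(c),cv2.contourArea(c))
E
```

```text
tool [ 602.  -263.7  106.9] [-1.799e+02 -6.000e-02 -7.061e+01]
140 None; 144 None; 148 None; 152 None; 156 None; 160 None; 164 None; 168 None; 172 None; 176 None; 180 None; 184 (np.int64(277), np.int64(369), 93); 188 (np.int64(274), np.int64(372), 99); 192 (np.int64(274), np.int64(372), 99); 196 (np.int64(274), np.int64(372), 99); 200 (np.int64(274), np.int64(372), 90); 204 (np.int64(274), np.int64(372), 91); 208 (np.int64(246), np.int64(398), 153); 212 (np.int64(245), np.int64(398), 154); 216 (np.int64(246), np.int64(398), 153); 220 (np.int64(246), np.int64(398), 153); 224 (np.int64(246), np.int64(398), 146); 
(245, 181, 154, 74) 9457.0
```

```bash
python3 - <<'E'
from m import *
im=cv2.imread("pics/w7.png"); i=viewer.camera_info("wrist"); t=np.array(ctrl.get_obs()["tool_pos"])
print(im[178:212,300:304].mean((1,2)).round().tolist(), im[178:212,340:344].mean((1,2)).round().tolist())
w=(im.min(2)>150)
for r in range(180,192): 
    x=np.nonzero(w[r,200:440])[0]+200; print(r,x.min() if len(x) else 0,x.max() if len(x) else 0,end=";")
print()
h=onplane([[246,207.5],[398,207.5]],t[2]+.0141,i)*1000
e=(h[1]-h[0])[:2]; e/=np.hypot(*e); 
for r in(184,186,187,188):
    p=onplane([[274,r],[372,r]],.039,i)*1000; dv=(p.mean(0)-h.mean(0))[:2]
    print(r,"width",np.hypot(*(p[1]-p[0])[:2]).round(1),"pile end - held end: x,y",dv.round(1),"along e",e.round(3),(dv@e).round(2),"along n",(dv@[-e[1],e[0]]).round(2))
E
```

```text
[51.0, 51.0, 71.0, 126.0, 191.0, 236.0, 249.0, 250.0, 242.0, 239.0, 249.0, 251.0, 251.0, 251.0, 251.0, 251.0, 251.0, 251.0, 251.0, 251.0, 251.0, 250.0, 247.0, 244.0, 243.0, 243.0, 243.0, 241.0, 229.0, 216.0, 233.0, 248.0, 250.0, 250.0] [97.0, 97.0, 96.0, 104.0, 149.0, 221.0, 247.0, 249.0, 244.0, 243.0, 249.0, 251.0, 251.0, 251.0, 251.0, 251.0, 251.0, 251.0, 251.0, 251.0, 251.0, 251.0, 249.0, 247.0, 244.0, 244.0, 244.0, 242.0, 230.0, 210.0, 228.0, 247.0, 250.0, 250.0]
180 0 0;181 281 292;182 280 334;183 278 368;184 277 369;185 277 369;186 277 369;187 274 372;188 274 372;189 274 372;190 274 372;191 274 372;
184 width 59.7 pile end - held end: x,y [-0.6 -0.3] along e [-0.943 -0.332] 0.63 along n 0.12
186 width 59.8 pile end - held end: x,y [-1.   0.8] along e [-0.943 -0.332] 0.63 along n -1.1
187 width 59.9 pile end - held end: x,y [-1.2  1.4] along e [-0.943 -0.332] 0.63 along n -1.71
188 width 59.9 pile end - held end: x,y [-1.4  2. ] along e [-0.943 -0.332] 0.63 along n -2.33
```

Emit:
step_arm([
  [[-0.1,0.1,-1,0,5.5],[0,0,-1.5,0,5.5],[0,0,-1.5,0,5.5],[0,0,-1,0,5.5],[0,0,-0.5,0,5.5],[0,0,0,0,5.5],[0,0,0,0,5.5],[0,0,0,0,5.5]],
])

```text
clock: 12.8
tool_pos: [0.6008, -0.2627, 0.0512]
orientation: [-179.9, -0.0, -70.6]
force: [-1.3, -0.1, -1.2]
opening: 0.0587
gripper_force: 30.0
```

Emit:
step_arm([
  [[0,0,-0.2,0,5.5],[0,0,-0.2,0,5.5],[0,0,0,0,5.5],[0,0,0,0,5.5]],
])

```text
clock: 13.2
tool_pos: [0.6002, -0.2626, 0.0466]
orientation: [180.0, 0.0, -70.6]
force: [-0.8, -0.2, -2.1]
opening: 0.059
gripper_force: 30.0
```

Emit:
step_arm([
  [[0,0,-0.15,0,5.5],[0,0,0,0,5.5],[0,0,0,0,5.5]],
])

```text
clock: 13.5
tool_pos: [0.6002, -0.2626, 0.045]
orientation: [180.0, 0.0, -70.6]
force: [0.2, -0.0, -1.4]
opening: 0.0593
gripper_force: 30.0
```

Emit:
step_arm([
  [[0,0,-0.1,0,5.5],[0,0,0,0,5.5],[0,0,0,0,5.5]],
])

```text
clock: 13.8
tool_pos: [0.6002, -0.2626, 0.0441]
orientation: [-180.0, -0.0, -70.6]
force: [0.1, 0.5, -1.1]
opening: 0.0588
gripper_force: 30.0
```

Emit:
step_arm([
  [[0,0,-0.1,0,5.5],[0,0,0,0,5.5],[0,0,0,0,5.5]],
])

```text
clock: 14.1
tool_pos: [0.6003, -0.2626, 0.0431]
orientation: [-180.0, -0.0, -70.6]
force: [-0.5, -1.3, -1.4]
opening: 0.0589
gripper_force: 30.0
```

Emit:
step_arm([
  [[0,0,-0.05,0,5.5],[0,0,0,0,5.5],[0,0,0,0,5.5]],
])

```text
clock: 14.4
tool_pos: [0.6003, -0.2626, 0.0429]
orientation: [-180.0, -0.0, -70.6]
force: [-1.0, 0.2, 4.6]
opening: 0.0589
gripper_force: 30.0
```

Emit:
step_arm([
  [[0,0,-0.05,0,5.5],[0,0,0,0,5.5],[0,0,0,0,5.5]],
])

```text
clock: 14.7
tool_pos: [0.6004, -0.2626, 0.0429]
orientation: [-180.0, -0.0, -70.6]
force: [-2.3, 0.9, 7.0]
opening: 0.0589
gripper_force: 30.0
```

Contact is firm at about 7 N with no further descent, so the panel is seated. Releasing.

Emit:
step_arm([
  [[0,0,0,0,6.1],[0,0,0,0,6.4],[0,0,0,0,7],[0,0,0,0,8],[0,0,0,0,8],[0,0,0.5,0,8],[0,0,1.5,0,8],[0,0,3,0,8],[0,0,3,0,8],[0,0,3,0,8]],
])

```text
clock: 15.7
tool_pos: [0.6004, -0.2627, 0.1547]
orientation: [-180.0, -0.0, -70.6]
force: [0.9, -0.2, 0.4]
opening: 0.0801
gripper_force: 0.0
```

Emit:
step_arm([
  [[-0.5,1,3,0,8],[-1.5,4,1,0,8],[-1.5,4,0,0,8],[-1.5,4,0,0,8],[-1,3,0,0,8],[0,0,0,0,8],[0,0,0,0,8]],
])

```text
clock: 16.4
tool_pos: [0.5406, -0.1019, 0.1937]
orientation: [-179.9, -0.0, -70.5]
force: [0.4, 0.0, 0.7]
opening: 0.0801
gripper_force: 0.0
```

```bash
python3 - <<'E'
from m import *
im,d,i=snap("wrist"); cv2.imwrite("pics/w8.png",im)
w=(im.min(2)>185).astype(np.uint8)*255; w[250:]=0; w=cv2.morphologyEx(w,cv2.MORPH_OPEN,np.ones((3,3)))
rect(w,.057,i,"placed wrist")
T,dt,it=snap("top"); cv2.imwrite("pics/t4.png",T)
w=(T.min(2)>190).astype(np.uint8)*255; w[:195]=0; w[275:]=0; w[:,:360]=0; w[:,470:]=0
rect(w,.057,it,"placed top")
S,_,_=snap("side")
a=cv2.resize(S[255:335,320:430],(440,320)); b=cv2.resize(im[:250,150:500],(350,250))
o=np.zeros((330,800,3),np.uint8); o[:320,:440]=a; o[:250,445:795]=b; cv2.imwrite("pics/f.png",o)
print(ctrl.get_obs()["tool_pos"])
E
```

```text
placed wrist c 582.3 -207.6 size 60.8 105.1 x-axis yaw 19.37
placed top c 588.2 -234.4 size 60.8 145.0 x-axis yaw 19.21
[ 0.54053883 -0.1032211   0.19245602]
```

View pics/f.png

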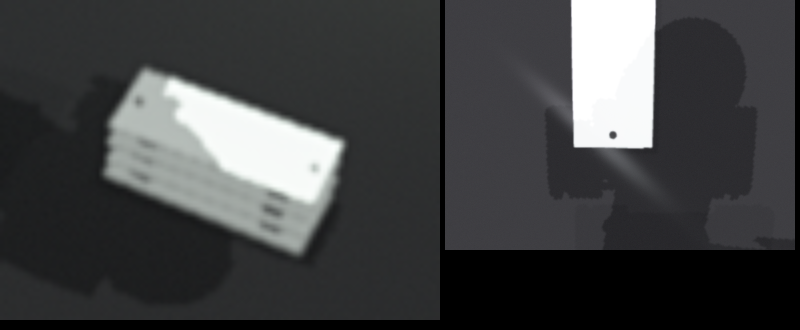

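The final view shows four panels squarely stacked with the bars between them. The placed panel's offset from pile3 is under 1 mm laterally and along, and its yaw is 19.4° against 19.3°. The gripper is clear.

```bash
python3 -c "
from plant import close_job
print(close_job())"
```

```text
the job is handed in; nothing more can be done
None
```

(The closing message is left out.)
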